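Clear down the lens inspection panel of an eye clinic

TASK

The morning's clinic is over: send every used square lens case from the light panel to disinfection by setting it down on the lip side of the return box's tip tray and letting its own weight, not your fingers, tip the tray and slide it into the tote. When the panel is clear, take the felt wiping block from its dock and dry-wipe the panel in one straight stroke down its middle, from the end farther from the return box to the end nearer it, the block lying across the panel and pressed down steadily with about 6 newtons. Then lay the block back flat in its dock; leave everything else on the desk where it is.

Things in the scene. Friction and masses are not known exactly. Their poses are not given: they have to be found in the camera images.
- case0: Used diagnostic lens case: a rigid black plastic box with a square plan, 42 x 42 x 36 mm tall, with a small metal latch, 75 to 120 g. Origin at the centre of its underside, z up out of its lid. Four to six such cases (case0 to case5) are present; an absent one reads None throughout. They start upright on the light panel.
- case1: Used diagnostic lens case: a rigid black plastic box with a square plan, 42 x 42 x 36 mm tall, with a small metal latch, 75 to 120 g. Origin at the centre of its underside, z up out of its lid. Four to six such cases (case0 to case5) are present; an absent one reads None throughout. They start upright on the light panel.
- case2: Used diagnostic lens case: a rigid black plastic box with a square plan, 42 x 42 x 36 mm tall, with a small metal latch, 75 to 120 g. Origin at the centre of its underside, z up out of its lid. Four to six such cases (case0 to case5) are present; an absent one reads None throughout. They start upright on the light panel.
- case3: Used diagnostic lens case: a rigid black plastic box with a square plan, 42 x 42 x 36 mm tall, with a small metal latch, 75 to 120 g. Origin at the centre of its underside, z up out of its lid. Four to six such cases (case0 to case5) are present; an absent one reads None throughout. They start upright on the light panel.
- case4: Used diagnostic lens case: a rigid black plastic box with a square plan, 42 x 42 x 36 mm tall, with a small metal latch, 75 to 120 g. Origin at the centre of its underside, z up out of its lid. Four to six such cases (case0 to case5) are present; an absent one reads None throughout. They start upright on the light panel.
- case5: Used diagnostic lens case: a rigid black plastic box with a square plan, 42 x 42 x 36 mm tall, with a small metal latch, 75 to 120 g. Origin at the centre of its underside, z up out of its lid. Four to six such cases (case0 to case5) are present; an absent one reads None throughout. They start upright on the light panel.
- panel: Lens inspection light panel, fixed: a flat plate 170 mm (its x) x 370 mm (its y) x 12 mm high, opal top flush with its aluminium frame. Origin at the centre of its underside; its top is 12 mm above the desk and level. Its +y end is the one nearer the return box. The wiping block must not press it with more than 20 N.
- return_box: Used-lens return box, fixed. Origin on the desk right under the tray's axle; its +y is the way cases slide. Footprint x -88 to 88, y -115 to 345 mm. Two steel cheeks (x = +-80, y -35 to 35 mm, up to 181 mm high) carry the axle, along x at 160 mm height. A clear cover stands over the tote: roof 203 mm high over y 108 to 334 mm, sides over y 78 to 336 mm.
- tray (a joint): Tip tray on the axle, in rad: 0 = level on its rest, 0.66 = lip down. Slick floor 130 mm wide between 14 mm rails, 165 mm above the desk; along the box's y from -95 (tail) to +80 mm (open lip). A case tips it if its centre is over 25 mm on the lip side of the axle; elsewhere it just stays. Empty, it swings back level in 1 to 3 s.
- load_spot (a point): Point on the floor of the level tray, on its centre line, 45 mm from the axle towards the lip: a good place to set a case. Fixed to the box (does not tip with the tray); x and y as those of the return box.
- tote_floor (a point): Centre of the inner floor of the grey tote under the cover, 10 mm above the desk; x and y as those of the return box. Inside 156 mm (x) x 292 mm (y) x 68 mm deep, with a slick ramp under the lip. Only 28 mm is open between the tray's lip and the cover's roof: cases get in by the tray.
- wiper: Felt wiping block, 160 g, like a board eraser: grey plate 150 mm (its x) x 50 mm (its y) at 20 to 30 mm height, on it an upright grip rib 100 mm (x) x 26 mm thick (y), from 30 to 67 mm height; below it a felt foot 150 x 50 x 8 mm on springs. Origin at the centre of the felt's underside, foot not pressed; z up out of the rib. Starts in its dock.
- wiper_pad (a joint): How far the felt foot of the wiping block is pushed up towards its plate, in m: 0 = free, 0.010 = bottomed out. The foot begins to move at 2.2 N and takes 0.9 N more per mm (about 6 N at 0.004, 11 N at 0.010).
- dock: Dock of the wiping block, fixed: a shallow white tray, outside 172 mm (its x) x 72 mm (its y) x 14 mm high, walls and floor 4 mm thick, so the block (long side along the dock's x, either way round) has 7 mm to spare on each side. Origin at the centre of its underside.
- dock_in (a point): Centre of the dock's inner floor, 4 mm above the desk; axes as those of the dock.
- pot: Bystander: round white screw-top pot, 48 mm across, 36 mm tall, beside the panel. Origin at the centre of its underside.
- drops1: Bystander: small white drop bottle, 26 mm across, 65 mm tall, beside the return box. Origin at the centre of its underside.
- drops2: Bystander: white drop bottle, 32 mm across, 75 mm tall, beyond the panel. Origin at the centre of its underside.
- mouse: Bystander: black computer mouse 105 x 60 x 34 mm. Origin at the centre of its underside.
- glasses_case: Bystander: blue hard spectacle case 160 x 62 x 40 mm, near the robot. Origin at the centre of its underside.
- occluder: Bystander: flat black eye occluder, a disc 58 mm across on a handle, 10 mm thick, 163 mm long. Origin near the middle of its underside.
- pen_pot: Bystander: dark steel pen pot with pens, 76 mm across, 150 mm tall with the pens. Origin at the centre of its underside.
Not all that is in view belongs to the job. Leave any green or yellow look-alike of the case5 alone.

How it is judged (in metres and radians):
On the way, in this order (a step that is already met when the one before it is completed fails the run):
1. all used cases are in the tote and the tray is level again (x of case0 in the frame of tote_floor between -0.085 and 0.085 m and y of case0 in the frame of tote_floor between -0.155 and 0.155 m and z of each of case0, case1, case2, case3, case4, case5 in the frame of tote_floor below 0.085 m and x of case1 in the frame of tote_floor between -0.085 and 0.085 m and y of case1 in the frame of tote_floor between -0.155 and 0.155 m and x of case2 in the frame of tote_floor between -0.085 and 0.085 m and y of case2 in the frame of tote_floor between -0.155 and 0.155 m and x of case3 in the frame of tote_floor between -0.085 and 0.085 m and y of case3 in the frame of tote_floor between -0.155 and 0.155 m and x of case4 in the frame of tote_floor between -0.085 and 0.085 m and y of case4 in the frame of tote_floor between -0.155 and 0.155 m and x of case5 in the frame of tote_floor between -0.085 and 0.085 m and y of case5 in the frame of tote_floor between -0.155 and 0.155 m and value of joint tray below 0.06 rad), for 0.2 s.
2. the held wiping block presses on the panel at the end farther from the return box, lying across it (x of wiper in the frame of panel between -0.03 and 0.03 m and angle between the x axis of wiper and the x axis of panel, either way round below 0.3 rad and angle between wiper's own z axis and vertical below 0.2 rad and contact force between wiper and panel above 3 N and contact force between the fingers and wiper above 1 N and y of wiper in the frame of panel below -0.105 m), for 0.1 s.
3. still pressed, a quarter of the way along (x of wiper in the frame of panel between -0.03 and 0.03 m and angle between the x axis of wiper and the x axis of panel, either way round below 0.3 rad and angle between wiper's own z axis and vertical below 0.2 rad and contact force between wiper and panel above 3 N and contact force between the fingers and wiper above 1 N and y of wiper in the frame of panel between -0.095 and -0.045 m), for 0.1 s.
4. still pressed, half way along (x of wiper in the frame of panel between -0.03 and 0.03 m and angle between the x axis of wiper and the x axis of panel, either way round below 0.3 rad and angle between wiper's own z axis and vertical below 0.2 rad and contact force between wiper and panel above 3 N and contact force between the fingers and wiper above 1 N and y of wiper in the frame of panel between -0.025 and 0.025 m), for 0.1 s.
5. still pressed, three quarters of the way along (x of wiper in the frame of panel between -0.03 and 0.03 m and angle between the x axis of wiper and the x axis of panel, either way round below 0.3 rad and angle between wiper's own z axis and vertical below 0.2 rad and contact force between wiper and panel above 3 N and contact force between the fingers and wiper above 1 N and y of wiper in the frame of panel between 0.045 and 0.095 m), for 0.1 s.
6. still pressed, at the end nearer the return box (x of wiper in the frame of panel between -0.03 and 0.03 m and angle between the x axis of wiper and the x axis of panel, either way round below 0.3 rad and angle between wiper's own z axis and vertical below 0.2 rad and contact force between wiper and panel above 3 N and contact force between the fingers and wiper above 1 N and y of wiper in the frame of panel above 0.105 m), for 0.1 s.
At the end, for the whole second after the job is handed in: Every present case lies in the tote, the tray is level within 0.06 rad, and the wiping block lies released and flat in its dock, within 12 mm of its centre. In the stroke it pressed over 3 N at five places from end to end (105 mm either side of the middle), within 30 mm of the middle line (all of step 1 and x of wiper in the frame of dock_in between -0.012 and 0.012 m and y of wiper in the frame of dock_in between -0.012 and 0.012 m and z of wiper in the frame of dock_in below 0.007 m and angle between wiper's own z axis and vertical below 0.1 rad and linear speed of each of case0, case1, case2, case3, case4, case5, wiper below 0.03 m/s); the robot touches nothing.
It fails at once if a bystander is moved more than 30 mm (distance of any of pot, drops1, drops2, mouse, glasses_case, occluder, pen_pot from where it was at the start of the episode above 0.03 m).
It fails at once if the fingers push on the tip tray (over 4 N) (contact force between the fingers and tray_c0 above 4 N).
It fails at once if the panel is pressed with more than 20 N by the wiping block (contact force between wiper and panel above 20 N).
Of case0, case1, case2, case3, case4, case5 only 4 to 6 are there at a start; the rules pass over those that are not, and their reading is None.
At some moment in a run one of case0, case1, case2, case3, case4, case5 may be knocked a few centimetres aside while the robot is not near it.
Once in a run the grip may slacken for a moment while it holds something.
It also fails if it takes over 210 s, if anything falls off the work surface, if the arm or the gripper's body presses on something with over 40 N, if the wrist force passes 120 N, or if a joint passes its speed limit or range.

ROBOT

A 7-joint arm with a two-finger parallel gripper is mounted at the origin on the work surface. World frame = base frame: x ahead of the robot, y to its left, z up, the work surface at z = 0. Lengths are in mm, angles in rad, forces in N, time in s.
With the tool pointing down it reaches from about 400 to 900 mm from the base axis. Payload 5.6 kg.
Tool frame: the origin (TCP) lies at the centre of the arm's flange, where the gripper is bolted on; the fingertips stand 190 mm ahead of it and the grasp point (between the pads) lies 171 mm ahead of it; z points along the fingers, y is the line along which they close (so a half turn about z gives the same grasp; the last joint's range is limited). The gripper opens to 92 mm and grips with 3 to 60 N. Pads are 20 mm wide; open, the fingers measure 128 mm over their backs; the gripper's body (75 mm by 189 mm) begins 69 mm behind the grasp point.
Start: joints at [1.107, 0.468, -0.012, 1.603, 0.006, 1.071, -0.056], TCP at [265.484, -593.313, 404.692] pointing down, gripper open.
Joint ranges: [-2.53, 2.53], [-0.31, 2.02], [-1.57, 1.55], [0.28, 2.44], [-1.29, 4.43], [0.15, 1.84], [-2.92, 2.92]. Speed limits (rad/s): [2.57, 2.57, 3.14, 3.14, 3.14, 3.14, 3.14].

INTERFACE

Orientations are given as a rotation vector (axis times angle).
In Python, from bench import bot gives the robot as it stands. The module is installed in compiled form; this text tells all that it offers.
- The arm moves only by the tool carry_out, never from a script. Its argument "moves" is a list of rows, each an object with "dp": the shift along the world's x, y, z in m, a list of three; "roll": the turn about the world's z in rad. A call has 1 to 5 rows; each row is the pose to reach, as a shift and turn from the pose commanded when the call began; what a row does not reach only later rows make up. A row lasts 1/10 s, in which the tool goes at most 50 mm and 8.59 degrees, less where a joint would pass 70% of its speed; a pose out of reach is approached as far as the arm can. A call with a gripper value outside its range is refused whole. "claw" is the opening, from 0 (shut) to 1 (fully open), set as the call begins (left out, the last holds). The fingers move at their own pace and stop on an object; "newtons" is the grip in N (left out, the last holds). Time passes only in rows, so rows that repeat a pose let the fingers close. It gives the time, the measured TCP pose, the force, the opening and the grip force at its end, in the units of the state.
- bot.read_state(): the state, without advancing time (a new reading comes with each control period).
- bot.capture(name): name is "scene" or "top" or "wrist"; returns a dict with "img" (480x640x3 uint8, red, green, blue), "fovy" (degrees; the focal length in pixels is half the picture's height over the tangent of half this angle, whatever the lens; pixels are square), "cx", "cy" (the principal point, pixels), "origin" and "attitude" of the camera in the world. Camera axes: x right, y up, looking along -z (the intrinsics and any distortion apply to the point x, -y, -z); pixel columns grow to the right and rows downward; lengths in mm; the calibration is good to about 2 mm. A picture is of the moment at which its call begins. There is no depth.
- bot.hand_in(): hands the job in; it is judged then, once.
The state is a dict: "time_s": time; "joints": joint angles; "qd": joint speeds; "tau": joint torques, N m; "tcp_pos": TCP position; "tcp_rot": TCP orientation; "contact_force": force on the tool from outside, world axes, zero at the start; "wrist_torque": the same for the moment, N m; "width": opening from 0.0 (shut) to 1.0 (fully open); "grip_force": force on a finger pad.
Only numpy, scipy, OpenCV 4.12 (cv2) and the standard library are available. Lean on these libraries where they do the work, as an engineer would, in place of code of your own. Each camera call takes 0.05 s, during which the arm holds its last target. There are 200 camera calls.

## Working session

There is one attempt and no reset: what is moved stays moved. The work goes in short steps, Python scripts to look and compute and a tool call to move; the robot and the scene stay as the last step left them, time stands still between calls to the robot, and variables do not carry over. Pictures are saved under pics/ and viewed, at most 17 in all, crops included, and the job is handed in when it is done.

Besides the shell and the picture viewer there is one more tool, called after ">>>" by a JSON object that holds its "fn" and its "kwargs". carry_out: Moves the arm, as the interface text tells. Its arguments: {"type":"object","properties":{"moves":{"type":"array"},"claw":{"type":"number"},"newtons":{"type":"number"}},"required":["moves"]}

```bash
mkdir -p pics
python3 - <<'E'
from bench import bot
import cv2,numpy as np
s=bot.read_state()
for k in s: print(k,np.round(s[k],3))
for n in("scene","top","wrist"):
    c=bot.capture(n); cv2.imwrite(f"pics/{n}0.png",c["img"][:,:,::-1])
    print(n,{k:(np.round(v,4).tolist() if not isinstance(v,(str,dict)) else v) for k,v in c.items() if k!="img"})
E
```

```text
time_s 0.0
joints [ 1.107  0.468 -0.012  1.604  0.006  1.071 -0.056]
qd [ 0.001  0.001 -0.001  0.001  0.001 -0.002  0.   ]
tau [ 0.0000e+00 -5.2058e+01 -1.2000e-02 -2.4375e+01 -5.7000e-02  1.7000e-02
  0.0000e+00]
tcp_pos [ 265.366 -593.085  403.723]
tcp_rot [-3.071e+00 -6.560e-01  1.000e-03]
contact_force [-0.432  0.047 -0.347]
wrist_torque [-0.009  0.025  0.012]
grip_force 0.0
width 1.0
scene {'fovy': 53.3996, 'cx': 321.4867, 'cy': 237.5543, 'origin': [1485.8359, -179.2636, 784.4586], 'attitude': [0.8217, 0.6471, 1.1978]}
top {'fovy': 47.3913, 'cx': 328.9472, 'cy': 240.292, 'origin': [502.0417, 58.8995, 1315.1538], 'attitude': [0.0211, -0.0312, -1.5874]}
wrist {'fovy': 65.6061, 'cx': 315.1344, 'cy': 239.0496, 'origin': [334.0341, -561.0816, 383.9791], 'attitude': [-0.2438, 0.1609, -1.1419]}
```

View pics/top0.png

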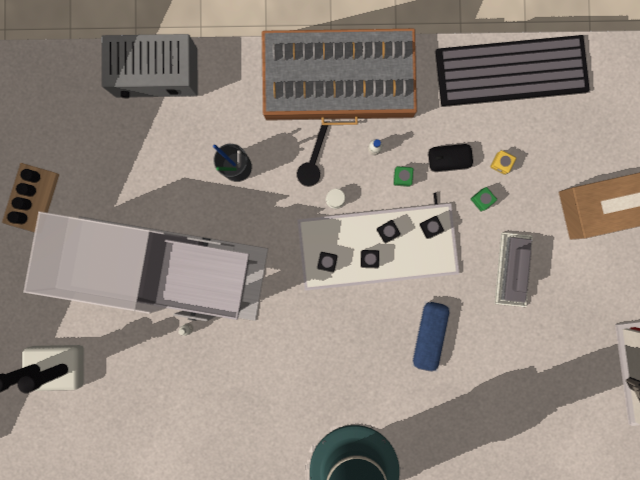

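View pics/scene0.png

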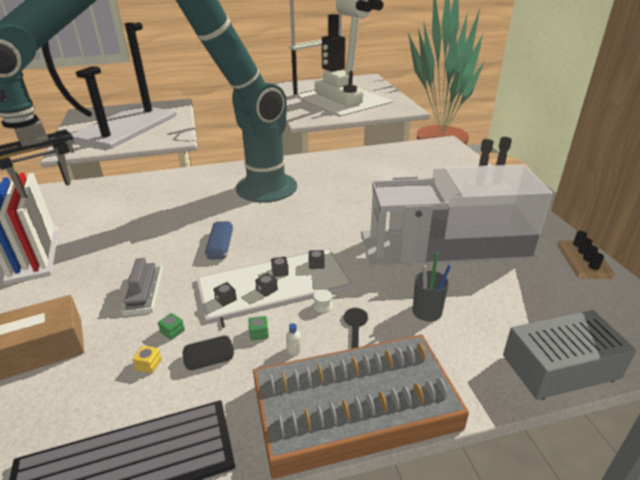

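```bash
cat > h.py <<'E'
import numpy as np,cv2,sys
from bench import bot
from scipy.spatial.transform import Rotation as R
class Cam:
    def __init__(s,c):
        s.img=c["img"]; s.f=s.img.shape[0]/2/np.tan(np.radians(c["fovy"])/2)
        s.cx,s.cy=c["cx"],c["cy"]; s.o=np.array(c["origin"],float); s.R=R.from_rotvec(c["attitude"]).as_matrix()
    def ray(s,u,v): 
        d=s.R@np.array([(u-s.cx)/s.f,-(v-s.cy)/s.f,-1.]); return d/np.linalg.norm(d)
    def on(s,u,v,z): 
        d=s.ray(u,v); return s.o+d*(z-s.o[2])/d[2]
    def px(s,p):
        q=s.R.T@(np.asarray(p,float)-s.o); return np.array([s.cx+s.f*q[0]/-q[2],s.cy-s.f*q[1]/-q[2]])
def tri(cams,pxs):
    A=np.zeros((3,3));b=np.zeros(3)
    for c,p in zip(cams,pxs):
        d=c.ray(*p);M=np.eye(3)-np.outer(d,d);A+=M;b+=M@c.o
    X=np.linalg.solve(A,b); return X,[np.round(c.px(X)-p,1).tolist() for c,p in zip(cams,pxs)]
def save(n,img): cv2.imwrite(f"pics/{n}.png",img[:,:,::-1])
def crop(img,x0,x1,y0,y1,k): return cv2.resize(img[y0:y1,x0:x1],None,fx=k,fy=k,interpolation=cv2.INTER_CUBIC)
E
python3 - <<'E'
from h import *
t=Cam(bot.capture("top"));s=Cam(bot.capture("scene"))
save("t1",np.vstack([crop(t.img,290,550,190,310,3),crop(t.img,15,275,205,273,3)]))
save("t2",np.vstack([crop(t.img,15,275,205,335,3)]))
save("s1",crop(s.img,110,370,230,330,3))
save("s2",crop(s.img,350,560,150,280,3))
E
```

```text
(no output)
```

View pics/t1.png

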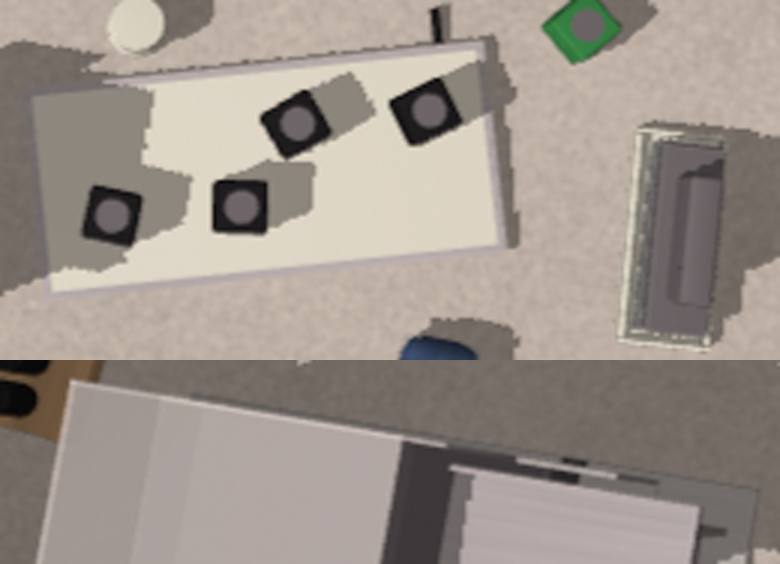

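View pics/t2.png

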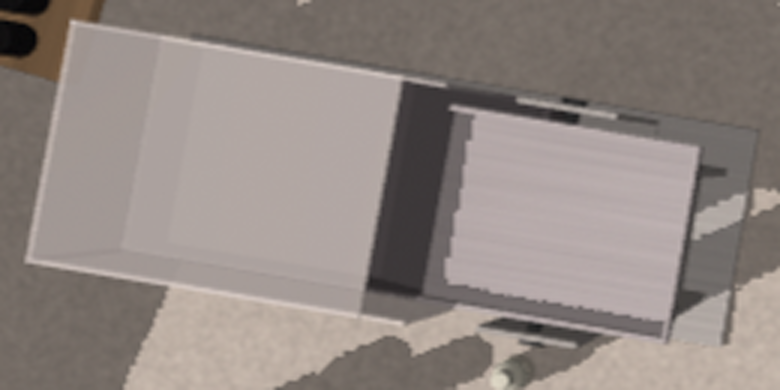

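View pics/s1.png

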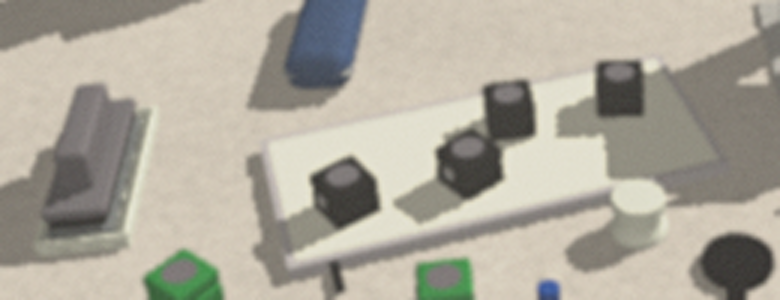

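View pics/s2.png

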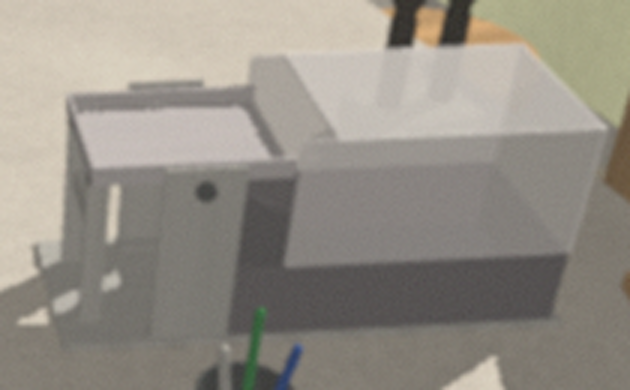

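Run:
```python
from h import *
t=Cam(bot.capture("top"));s=Cam(bot.capture("scene"))
T=lambda u,v:(290+u/3-.33,190+v/3-.33); S=lambda u,v:(110+u/3-.33,230+v/3-.33)
B=lambda u,v:(15+u/3-.33,205+v/3-.33); S2=lambda u,v:(350+u/3-.33,150+v/3-.33)
for n,a,b in [("A",(112,215),(620,71)),("B",(241,206),(509,92)),("C",(298,123),(468,147)),("D",(430,110),(343,176))]:
    X,e=tri([t,s],[T(*a),S(*b)]); print(n,X.round(1),e,t.on(*T(*a),48)[:2].round(1))
P=[t.on(*T(*p),12)[:2] for p in [(32,97),(50,293),(505,246),(485,40)]]
P=np.array(P);print("panel",P.round(),P.mean(0).round(1),[np.linalg.norm(P[i]-P[(i+1)%4]).round() for i in range(4)])
def ang(p,q): d=q-p; return np.degrees(np.arctan2(d[1],d[0])).round(2)
print("panel y dir",ang(P[3],P[0]),ang(P[2],P[1]), "x",ang(P[0],P[1]),ang(P[3],P[2]))
r=np.array([t.on(*B(*p),203)[:2] for p in [(72,20),(27,262),(362,315),(402,75)]])
print("roof",r.round(),[np.linalg.norm(r[i]-r[(i+1)%4]).round() for i in range(4)],"ydir",ang(r[3],r[0]),ang(r[2],r[1]),"mid108",((r[2]+r[3])/2).round())
k=np.array([t.on(*B(*p),179)[:2] for p in [(698,147),(667,340)]]);print("tail",k.round(),np.linalg.norm(k[0]-k[1]).round(),"mid",k.mean(0).round())
X,e=tri([t,s],[B(698,147),S2(92,172)]);print("tail corner tri",X.round(),e)
X,e=tri([t,s],[B(667,340),S2(72,98)]);print("tail corner2 tri",X.round(),e)
b=np.array([t.on(*B(*p),0)[:2] for p in [(757,130),(727,345)]]);print("base tail",b.round(),np.linalg.norm(b[0]-b[1]).round(),b.mean(0).round())
d=np.array([t.on(*T(*p),14)[:2] for p in [(637,125),(620,342),(708,350)]]);print("dock",d.round(),np.linalg.norm(d[0]-d[1]).round(),np.linalg.norm(d[1]-d[2]).round(),"xdir",ang(d[0],d[1]),"ctr",((d[0]+d[2])/2).round())
rb=np.array([t.on(*T(*p),71)[:2] for p in [(700,178),(700,303)]]);print("rib",rb.round(),rb.mean(0).round())
```

```text
A [495.7  56.7  48.5] [[-0.4, -0.1], [-0.4, 0.0]] [495.4  55.7]
B [500.9 -43.   49.1] [[-0.4, -0.1], [-0.4, -0.0]] [500.7 -44.1]
C [564.3 -88.6  47.7] [[-0.4, -0.1], [-0.3, -0.0]] [564.1 -89.4]
D [ 572.7 -191.1   46.6] [[-0.5, -0.1], [-0.5, -0.0]] [ 572.5 -191.9]
panel [[ 590.  118.]
 [ 434.  106.]
 [ 465. -256.]
 [ 630. -244.]] [529.9 -69.3] [np.float64(156.0), np.float64(363.0), np.float64(165.0), np.float64(364.0)]
panel y dir 96.24 94.9 x -175.63 -175.85
roof [[608. 640.]
 [445. 670.]
 [405. 445.]
 [567. 417.]] [np.float64(166.0), np.float64(228.0), np.float64(164.0), np.float64(227.0)] ydir 79.58 80.04 mid108 [486. 431.]
tail [[515. 221.]
 [382. 244.]] 135.0 mid [449. 233.]
tail corner tri [515. 222. 174.] [[0.1, 0.0], [0.0, -0.0]]
tail corner2 tri [383. 248. 174.] [[-1.5, -0.4], [-1.2, 0.1]]
base tail [[530. 199.]
 [359. 225.]] 173.0 [444. 212.]
dock [[ 560. -363.]
 [ 388. -345.]
 [ 380. -415.]] 173.0 70.0 xdir 173.95 ctr [ 470. -389.]
rib [[ 516. -392.]
 [ 421. -389.]] [ 469. -390.]
```

>>> {"fn": "carry_out", "kwargs": {"moves": [{"dp":[0.02,0.026,0],"roll":0},{"dp":[0.045,0.06,0],"roll":0},{"dp":[0.071,0.094,0],"roll":0},{"dp":[0.097,0.128,0],"roll":0},{"dp":[0.125,0.165,0],"roll":0}], "claw": 0.68, "newtons": 20}}

```text
time_s: 0.85
tcp_pos: [391.0, -427.2, 404.9]
tcp_rot: [3.072, 0.654, 0.0]
contact_force: [0.4, -0.0, -0.5]
width: 0.682
grip_force: 0.0
```

>>> {"fn": "carry_out", "kwargs": {"moves": [{"dp":[0.026,0.034,0],"roll":0},{"dp":[0.052,0.068,0],"roll":0},{"dp":[0.078,0.102,0],"roll":0},{"dp":[0.104,0.136,0],"roll":0},{"dp":[0.13,0.17,0],"roll":0}]}}

```text
time_s: 1.35
tcp_pos: [521.3, -256.8, 404.9]
tcp_rot: [3.072, 0.656, 0.0]
contact_force: [0.1, -1.3, -0.1]
width: 0.676
grip_force: 0.0
```

>>> {"fn": "carry_out", "kwargs": {"moves": [{"dp":[0.024,0.03,0],"roll":0},{"dp":[0.042,0.054,0],"roll":0},{"dp":[0.052,0.067,0],"roll":0},{"dp":[0.052,0.067,0],"roll":0},{"dp":[0.052,0.067,0],"roll":0}]}}

```text
time_s: 1.85
tcp_pos: [571.9, -192.6, 404.5]
tcp_rot: [3.072, 0.654, -0.002]
contact_force: [-1.0, -0.2, 0.3]
width: 0.68
grip_force: 0.0
```

```bash
cat >> h.py <<'E'
def st():
    s=bot.read_state();p=np.array(s["tcp_pos"]);M=R.from_rotvec(s["tcp_rot"]).as_matrix()
    g=p+171*M[:,2]; yaw=np.degrees(np.arctan2(M[1,1],M[0,1]))
    print("t",round(s["time_s"],2),"tcp",p.round(1),"grasp",g.round(1),"yaw",round(yaw,1),"z",M[:,2].round(3),"w",round(s["width"],3),"F",round(s["grip_force"],1),"cf",np.round(s["contact_force"],1),"j",np.round(s["joints"],2))
    return g,yaw
PC=np.array([530,-69.3]);PA=np.radians(95.5)
def cases(c,show=True):
    """dark squares on the panel: lid-height outline centre and yaw"""
    hsv=cv2.cvtColor(c.img,cv2.COLOR_RGB2HSV)
    m=((hsv[:,:,2]<62)).astype(np.uint8)*255
    ex=np.array([np.sin(PA),-np.cos(PA)]);ey=np.array([np.cos(PA),np.sin(PA)])
    poly=np.array([c.px([*(PC+a*82*ex+b*182*ey),30]) for a,b in[(1,1),(-1,1),(-1,-1),(1,-1)]])
    k=np.zeros_like(m);cv2.fillPoly(k,[poly.astype(np.int32)],255)
    m=cv2.morphologyEx(m&k,cv2.MORPH_CLOSE,np.ones((5,5)))
    out=[]
    for q in cv2.findContours(m,cv2.RETR_EXTERNAL,cv2.CHAIN_APPROX_NONE)[0]:
        if cv2.contourArea(q)<120: continue
        w=np.array([c.on(*p[0],48)[:2] for p in q],np.float32)
        (ctr,sz,_)=cv2.minAreaRect(w);bx=cv2.boxPoints((ctr,sz,_));d=bx[1]-bx[0]
        out.append((np.round(ctr,1).tolist(),np.round(sz,0).tolist(),round((np.degrees(np.arctan2(d[1],d[0]))+45)%90-45,1)))
    if show:
        for o in out: print(o)
    return out
E
python3 - <<'E'
from h import *
st()
print("top");cases(Cam(bot.capture("top")))
w=Cam(bot.capture("wrist"));print("wrist",w.o.round());cases(w);save("w1",w.img)
E
```

```text
t 1.85 tcp [ 571.9 -192.6  404.5] grasp [ 571.7 -192.8  233.5] yaw -66.0 z [-0.001 -0.001 -1.   ] w 0.68 F 0.0 cf [-1.  -0.2  0.3] j [ 0.42  0.4  -0.19  1.71  0.09  1.04 -0.96]
top
([495.5, 55.6], [39.0, 39.0], np.float32(-13.5))
([501.5, -42.9], [39.0, 37.0], np.float32(-1.1))
([563.1, -87.7], [39.0, 42.0], np.float32(29.9))
([559.9, -192.9], [77.0, 79.0], np.float32(24.1))
wrist [ 640. -161.  385.]
([473.9, -148.0], [29.0, 34.0], np.float32(21.3))
([505.3, -48.5], [47.0, 50.0], np.float32(-2.9))
([574.0, -189.7], [44.0, 41.0], np.float32(24.8))
([565.4, -92.0], [41.0, 47.0], np.float32(29.3))
([500.4, 47.6], [55.0, 54.0], np.float32(-12.8))
```

View pics/w1.png

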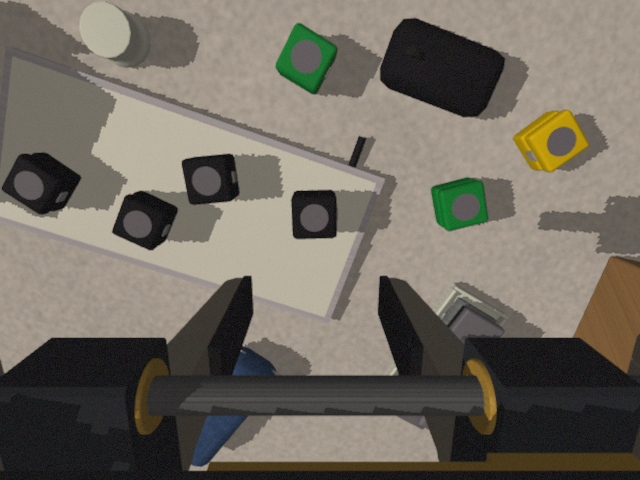

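>>> {"fn": "carry_out", "kwargs": {"moves": [{"dp":[0.001,0.001,-0.04],"roll":0},{"dp":[0.001,0.002,-0.085],"roll":0},{"dp":[0.001,0.002,-0.13],"roll":0},{"dp":[0.001,0.002,-0.17],"roll":0},{"dp":[0.001,0.002,-0.196],"roll":0}]}}

```text
time_s: 2.45
tcp_pos: [571.5, -191.1, 205.8]
tcp_rot: [-3.072, -0.651, 0.006]
contact_force: [-0.1, 0.0, 0.5]
width: 0.679
grip_force: 0.0
```

>>> {"fn": "carry_out", "kwargs": {"moves": [{"dp":[0,0,0],"roll":0},{"dp":[0,0,0],"roll":0},{"dp":[0,0,0],"roll":0},{"dp":[0,0,0],"roll":0},{"dp":[0,0,0],"roll":0}], "claw": 0.2, "newtons": 25}}

```text
time_s: 2.95
tcp_pos: [573.8, -189.7, 210.3]
tcp_rot: [3.071, 0.655, 0.003]
contact_force: [-1.0, -0.8, 4.2]
width: 0.458
grip_force: 24.9
```

```bash
python3 -c "
from h import *
st()"
```

```text
t 2.95 tcp [ 573.8 -189.7  210.3] grasp [ 574.2 -189.8   39.3] yaw -65.9 z [ 0.002 -0.001 -1.   ] w 0.458 F 24.9 cf [-1.  -0.8  4.2] j [ 0.38  0.65 -0.16  1.83  0.15  0.67 -1.01]
```

>>> {"fn": "carry_out", "kwargs": {"moves": [{"dp":[0,0,0.025],"roll":0},{"dp":[0,0,0.07],"roll":0},{"dp":[0,0.005,0.115],"roll":0},{"dp":[-0.002,0.02,0.16],"roll":0.05},{"dp":[-0.006,0.045,0.195],"roll":0.12}]}}

```text
time_s: 3.45
tcp_pos: [567.3, -145.3, 407.2]
tcp_rot: [3.025, 0.837, 0.004]
contact_force: [0.6, -0.4, -1.6]
width: 0.455
grip_force: 24.9
```

>>> {"fn": "carry_out", "kwargs": {"moves": [{"dp":[-0.008,0.043,0.003],"roll":0.08},{"dp":[-0.016,0.086,0.005],"roll":0.16},{"dp":[-0.024,0.13,0.005],"roll":0.24},{"dp":[-0.032,0.175,0.005],"roll":0.32},{"dp":[-0.04,0.22,0.005],"roll":0.4}]}}

```text
time_s: 3.95
tcp_pos: [526.5, 77.3, 409.5]
tcp_rot: [2.797, 1.428, 0.001]
contact_force: [0.1, 0.3, -1.3]
width: 0.453
grip_force: 24.9
```

>>> {"fn": "carry_out", "kwargs": {"moves": [{"dp":[-0.008,0.044,0],"roll":0.08},{"dp":[-0.016,0.088,0],"roll":0.16},{"dp":[-0.024,0.132,0],"roll":0.24},{"dp":[-0.032,0.175,0],"roll":0.32},{"dp":[-0.04,0.215,0],"roll":0.4}]}}

```text
time_s: 4.45
tcp_pos: [486.5, 292.6, 409.4]
tcp_rot: [2.457, 1.956, 0.001]
contact_force: [0.4, -0.3, -1.1]
width: 0.455
grip_force: 24.9
```

>>> {"fn": "carry_out", "kwargs": {"moves": [{"dp":[-0.006,0.034,0],"roll":0.03},{"dp":[-0.011,0.063,0],"roll":0.052},{"dp":[-0.014,0.08,0],"roll":0.052},{"dp":[-0.014,0.08,0],"roll":0.052},{"dp":[-0.014,0.08,0],"roll":0.052}]}}

```text
time_s: 4.95
tcp_pos: [473.9, 369.6, 408.5]
tcp_rot: [2.41, 2.013, -0.001]
contact_force: [0.9, -0.4, -1.8]
width: 0.455
grip_force: 24.9
```

```bash
python3 -c "
from h import *
st();cases(Cam(bot.capture('top')))
w=Cam(bot.capture('wrist'));save('w2',w.img)"
```

```text
t 4.95 tcp [473.9 369.6 408.5] grasp [473.9 369.4 237.5] yaw -10.3 z [ 0.    -0.001 -1.   ] w 0.455 F 24.9 cf [ 0.9 -0.4 -1.8] j [-0.28  0.45 -0.58  1.69  0.28  1.08 -1.12]
([495.5, 55.6], [39.0, 39.0], np.float32(-13.5))
([501.5, -42.9], [39.0, 37.0], np.float32(-1.1))
([563.1, -87.7], [39.0, 42.0], np.float32(29.9))
```

View pics/w2.png

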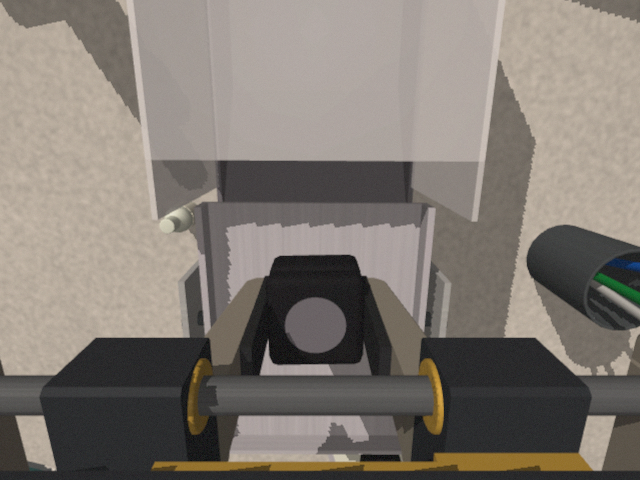

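>>> {"fn": "carry_out", "kwargs": {"moves": [{"dp":[0,0,-0.015],"roll":0},{"dp":[0,0,-0.03],"roll":0},{"dp":[0,0,-0.039],"roll":0},{"dp":[0,0,-0.043],"roll":0},{"dp":[0,0,-0.043],"roll":0}]}}

```text
time_s: 5.55
tcp_pos: [473.4, 370.5, 364.6]
tcp_rot: [-2.41, -2.015, 0.003]
contact_force: [0.3, -1.3, -0.5]
width: 0.456
grip_force: 24.9
```

```bash
python3 -c "
from h import *
st()
w=Cam(bot.capture('wrist'))
t=Cam(bot.capture('top'))
"
```

```text
t 5.55 tcp [473.4 370.5 364.6] grasp [473.1 370.3 193.6] yaw -10.2 z [-0.002 -0.001 -1.   ] w 0.456 F 24.9 cf [ 0.3 -1.3 -0.5] j [-0.3   0.5  -0.56  1.73  0.31  1.   -1.15]
```

>>> {"fn": "carry_out", "kwargs": {"moves": [{"dp":[0,0,0],"roll":0},{"dp":[0,0,0],"roll":0},{"dp":[0,0,0],"roll":0},{"dp":[0,0,0],"roll":0},{"dp":[0,0,0],"roll":0}], "claw": 0.68}}

```text
time_s: 6.15
tcp_pos: [473.5, 370.7, 365.9]
tcp_rot: [2.41, 2.015, 0.0]
contact_force: [0.3, -0.6, 0.7]
width: 0.677
grip_force: 0.0
```

>>> {"fn": "carry_out", "kwargs": {"moves": [{"dp":[0,0,0.005],"roll":0},{"dp":[0,0,0.015],"roll":0},{"dp":[0,0,0.03],"roll":0},{"dp":[0,0,0.045],"roll":0},{"dp":[0,0,0.045],"roll":0}]}}

```text
time_s: 6.65
tcp_pos: [473.8, 371.4, 414.1]
tcp_rot: [2.41, 2.015, 0.009]
contact_force: [0.2, 0.1, -0.0]
width: 0.678
grip_force: 0.0
```

```bash
python3 -c "
from h import *
st();cases(Cam(bot.capture('top')))
w=Cam(bot.capture('wrist'));s=Cam(bot.capture('scene'));save('w3',np.hstack([cv2.resize(w.img,(400,300)),crop(s.img,350,550,140,290,2)]))"
```

```text
t 6.65 tcp [473.8 371.4 414.1] grasp [474.6 372.  243.1] yaw -10.2 z [ 0.004  0.003 -1.   ] w 0.678 F 0.0 cf [ 0.2  0.1 -0. ] j [-0.28  0.45 -0.58  1.69  0.27  1.08 -1.12]
([495.4, 55.6], [39.0, 40.0], np.float32(-13.5))
([501.5, -42.9], [39.0, 37.0], np.float32(-1.1))
([563.1, -87.7], [39.0, 42.0], np.float32(29.9))
```

View pics/w3.png

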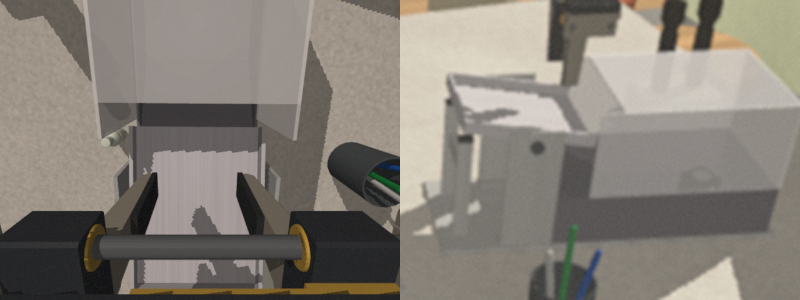

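>>> {"fn": "carry_out", "kwargs": {"moves": [{"dp":[0,0,0.015],"roll":0},{"dp":[0,-0.01,0.03],"roll":0},{"dp":[0.003,-0.04,0.03],"roll":0},{"dp":[0.006,-0.085,0.03],"roll":0},{"dp":[0.009,-0.13,0.03],"roll":-0.03}]}}

```text
time_s: 7.3
tcp_pos: [482.3, 239.2, 441.9]
tcp_rot: [2.439, 1.979, 0.002]
contact_force: [1.3, -0.7, 0.7]
width: 0.678
grip_force: 0.0
```

>>> {"fn": "carry_out", "kwargs": {"moves": [{"dp":[0.003,-0.045,0],"roll":0},{"dp":[0.006,-0.09,0],"roll":0},{"dp":[0.01,-0.135,0],"roll":0},{"dp":[0.013,-0.17,-0.01],"roll":0},{"dp":[0.013,-0.186,-0.03],"roll":0}]}}

```text
time_s: 7.8
tcp_pos: [496.2, 50.5, 412.9]
tcp_rot: [2.442, 1.969, 0.004]
contact_force: [0.5, -0.2, 0.0]
width: 0.679
grip_force: 0.0
```

>>> {"fn": "carry_out", "kwargs": {"moves": [{"dp":[0,0,-0.04],"roll":0},{"dp":[0,0,-0.085],"roll":0},{"dp":[0,0,-0.13],"roll":0},{"dp":[0,0,-0.16],"roll":0},{"dp":[0,0,-0.16],"roll":0}]}}

```text
time_s: 8.3
tcp_pos: [494.2, 53.9, 248.2]
tcp_rot: [-2.438, -1.976, 0.009]
contact_force: [-0.6, 0.2, 0.9]
width: 0.675
grip_force: 0.0
```

```bash
python3 -c "
from h import *
st();cases(Cam(bot.capture('top')))"
```

```text
t 8.3 tcp [494.2  53.9 248.2] grasp [493.   53.8  77.2] yaw -11.9 z [-0.007 -0.001 -1.   ] w 0.675 F 0.0 cf [-0.6  0.2  0.9] j [ 0.16  0.49 -0.4   2.06  0.31  0.66 -0.66]
([563.6, -87.4], [40.0, 42.0], np.float32(29.9))
([510.6, 21.5], [170.0, 146.0], np.float32(-34.6))
```

>>> {"fn": "carry_out", "kwargs": {"moves": [{"dp":[0.001,0.002,-0.02],"roll":0},{"dp":[0.001,0.002,-0.038],"roll":0},{"dp":[0.001,0.002,-0.038],"roll":0}]}}

```text
time_s: 8.65
tcp_pos: [496.9, 56.6, 213.6]
tcp_rot: [2.44, 1.978, 0.0]
contact_force: [-0.1, 0.1, 1.1]
width: 0.679
grip_force: 0.0
```

>>> {"fn": "carry_out", "kwargs": {"moves": [{"dp":[0,0,0],"roll":0},{"dp":[0,0,0],"roll":0},{"dp":[0,0,0],"roll":0},{"dp":[0,0,0],"roll":0}], "claw": 0.2}}

```text
time_s: 9.05
tcp_pos: [497.1, 56.7, 214.2]
tcp_rot: [2.439, 1.977, 0.003]
contact_force: [-1.8, 0.6, 8.1]
width: 0.453
grip_force: 25.0
```

```bash
python3 -c "
from h import *
st()"
```

```text
t 9.05 tcp [497.1  56.7 214.2] grasp [497.5  56.7  43.2] yaw -11.9 z [ 0.002 -0.    -1.   ] w 0.453 F 25.0 cf [-1.8  0.6  8.1] j [ 0.12  0.55 -0.37  2.07  0.35  0.58 -0.7 ]
```

>>> {"fn": "carry_out", "kwargs": {"moves": [{"dp":[0,0,0.025],"roll":0},{"dp":[0,0,0.07],"roll":0},{"dp":[0,0,0.115],"roll":0},{"dp":[0,0.01,0.16],"roll":0},{"dp":[-0.002,0.03,0.195],"roll":0.03}]}}

```text
time_s: 9.55
tcp_pos: [494.6, 85.8, 410.9]
tcp_rot: [2.411, 2.011, 0.003]
contact_force: [0.7, 0.0, -0.4]
width: 0.456
grip_force: 25.0
```

>>> {"fn": "carry_out", "kwargs": {"moves": [{"dp":[-0.003,0.04,0.003],"roll":0},{"dp":[-0.006,0.085,0.005],"roll":0},{"dp":[-0.009,0.13,0.005],"roll":0},{"dp":[-0.012,0.175,0.005],"roll":0},{"dp":[-0.015,0.215,0.005],"roll":0}]}}

```text
time_s: 10.05
tcp_pos: [478.7, 303.7, 413.3]
tcp_rot: [2.409, 2.016, 0.001]
contact_force: [0.2, 0.6, -1.9]
width: 0.453
grip_force: 25.0
```

>>> {"fn": "carry_out", "kwargs": {"moves": [{"dp":[-0.003,0.035,0],"roll":0},{"dp":[-0.006,0.06,0],"roll":0},{"dp":[-0.007,0.069,0],"roll":0},{"dp":[-0.007,0.069,0],"roll":0},{"dp":[-0.007,0.069,0],"roll":0}]}}

```text
time_s: 10.55
tcp_pos: [473.0, 369.3, 412.6]
tcp_rot: [2.411, 2.013, -0.001]
contact_force: [0.9, -0.7, 0.3]
width: 0.452
grip_force: 25.0
```

```bash
python3 -c "
from h import *
st();t=Cam(bot.capture('top'));cases(t)"
```

```text
t 10.55 tcp [473.  369.3 412.6] grasp [473.  369.1 241.6] yaw -10.3 z [ 0.    -0.001 -1.   ] w 0.452 F 25.0 cf [ 0.9 -0.7  0.3] j [-0.28  0.45 -0.59  1.69  0.28  1.08 -1.13]
([501.5, -42.9], [39.0, 37.0], np.float32(-1.1))
([563.1, -87.7], [39.0, 42.0], np.float32(29.9))
```

>>> {"fn": "carry_out", "kwargs": {"moves": [{"dp":[0,0.001,-0.015],"roll":0},{"dp":[0,0.001,-0.03],"roll":0},{"dp":[0,0.001,-0.039],"roll":0},{"dp":[0,0.001,-0.043],"roll":0},{"dp":[0,0.001,-0.043],"roll":0}]}}

```text
time_s: 11.1
tcp_pos: [472.4, 371.4, 368.6]
tcp_rot: [-2.41, -2.015, 0.003]
contact_force: [-0.5, -0.1, -1.2]
width: 0.455
grip_force: 25.0
```

>>> {"fn": "carry_out", "kwargs": {"moves": [{"dp":[0,0,0],"roll":0},{"dp":[0,0,0],"roll":0},{"dp":[0,0,0],"roll":0},{"dp":[0,0,0],"roll":0},{"dp":[0,0,0],"roll":0}], "claw": 0.68}}

```text
time_s: 11.6
tcp_pos: [472.5, 371.7, 369.9]
tcp_rot: [2.41, 2.015, 0.001]
contact_force: [-0.5, 0.1, -0.4]
width: 0.681
grip_force: 0.0
```

>>> {"fn": "carry_out", "kwargs": {"moves": [{"dp":[0,0,0.005],"roll":0},{"dp":[0,0,0.02],"roll":0},{"dp":[0,0,0.04],"roll":0},{"dp":[0,0,0.06],"roll":0},{"dp":[0,0,0.075],"roll":0}]}}

```text
time_s: 12.1
tcp_pos: [472.5, 372.0, 447.3]
tcp_rot: [2.41, 2.015, 0.004]
contact_force: [0.5, -0.7, -0.2]
width: 0.676
grip_force: 0.0
```

```bash
python3 -c "
from h import *
st();t=Cam(bot.capture('top'));cases(t)
w=Cam(bot.capture('wrist'));s=Cam(bot.capture('scene'));save('w4',np.hstack([cv2.resize(w.img,(400,300)),crop(s.img,350,550,140,290,2)]))"
```

```text
t 12.1 tcp [472.5 372.  447.3] grasp [472.8 372.3 276.3] yaw -10.2 z [ 0.002  0.002 -1.   ] w 0.676 F 0.0 cf [ 0.5 -0.7 -0.2] j [-0.27  0.42 -0.6   1.65  0.25  1.15 -1.11]
([501.5, -42.9], [39.0, 37.0], np.float32(-1.1))
([563.6, -87.4], [40.0, 42.0], np.float32(29.9))
```

View pics/w4.png

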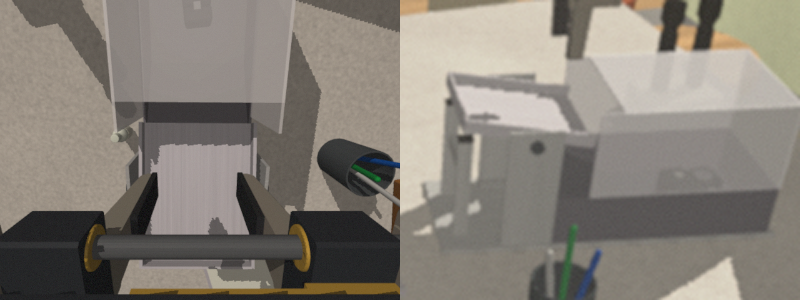

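>>> {"fn": "carry_out", "kwargs": {"moves": [{"dp":[0.002,-0.025,0],"roll":0.03},{"dp":[0.005,-0.07,0],"roll":0.06},{"dp":[0.008,-0.115,0],"roll":0.09},{"dp":[0.011,-0.16,0],"roll":0.12},{"dp":[0.014,-0.205,0],"roll":0.17}]}}

```text
time_s: 12.75
tcp_pos: [486.1, 164.7, 443.7]
tcp_rot: [-2.228, -2.214, 0.003]
contact_force: [0.6, 0.3, -0.0]
width: 0.68
grip_force: 0.0
```

>>> {"fn": "carry_out", "kwargs": {"moves": [{"dp":[0.003,-0.045,0],"roll":0},{"dp":[0.006,-0.09,-0.01],"roll":0},{"dp":[0.009,-0.135,-0.03],"roll":0},{"dp":[0.012,-0.175,-0.055],"roll":0},{"dp":[0.0145,-0.206,-0.08],"roll":0}]}}

```text
time_s: 13.25
tcp_pos: [500.4, -42.2, 363.3]
tcp_rot: [2.233, 2.21, -0.002]
contact_force: [0.2, -0.2, -0.2]
width: 0.679
grip_force: 0.0
```

>>> {"fn": "carry_out", "kwargs": {"moves": [{"dp":[0,-0.003,-0.035],"roll":0},{"dp":[0,-0.003,-0.075],"roll":0},{"dp":[0,-0.003,-0.105],"roll":0},{"dp":[0,-0.003,-0.11],"roll":0},{"dp":[0,-0.003,-0.11],"roll":0}]}}

```text
time_s: 13.75
tcp_pos: [500.6, -42.1, 253.8]
tcp_rot: [-2.228, -2.211, 0.002]
contact_force: [0.9, -0.7, -0.5]
width: 0.683
grip_force: 0.0
```

```bash
python3 -c "
from h import *
st();cases(Cam(bot.capture('top')))"
```

```text
t 13.75 tcp [500.6 -42.1 253.8] grasp [500.1 -42.   82.8] yaw -0.4 z [-0.003  0.001 -1.   ] w 0.683 F 0.0 cf [ 0.9 -0.7 -0.5] j [ 0.35  0.49 -0.4   2.05  0.3   0.67 -0.26]
([526.5, -86.8], [197.0, 105.0], np.float32(34.1))
```

>>> {"fn": "carry_out", "kwargs": {"moves": [{"dp":[0.001,-0.001,-0.022],"roll":0},{"dp":[0.001,-0.001,-0.044],"roll":0},{"dp":[0.001,-0.001,-0.044],"roll":0}]}}

```text
time_s: 14.1
tcp_pos: [501.8, -43.4, 210.4]
tcp_rot: [-2.23, -2.212, 0.002]
contact_force: [-1.1, -0.4, 0.5]
width: 0.68
grip_force: 0.0
```

>>> {"fn": "carry_out", "kwargs": {"moves": [{"dp":[0,0,0],"roll":0},{"dp":[0,0,0],"roll":0},{"dp":[0,0,0],"roll":0},{"dp":[0,0,0],"roll":0}], "claw": 0.2}}

```text
time_s: 14.5
tcp_pos: [502.5, -43.3, 212.1]
tcp_rot: [2.229, 2.211, 0.002]
contact_force: [-1.2, -0.3, 8.2]
width: 0.456
grip_force: 24.9
```

```bash
python3 -c "
from h import *
st()"
```

```text
t 14.5 tcp [502.5 -43.3 212.1] grasp [502.8 -43.4  41.1] yaw -0.5 z [ 0.002 -0.001 -1.   ] w 0.456 F 24.9 cf [-1.2 -0.3  8.2] j [ 0.32  0.56 -0.36  2.06  0.35  0.58 -0.3 ]
```

>>> {"fn": "carry_out", "kwargs": {"moves": [{"dp":[0,0,0.025],"roll":0},{"dp":[0,0,0.07],"roll":0},{"dp":[0,0,0.115],"roll":0},{"dp":[0,0.01,0.16],"roll":0},{"dp":[-0.002,0.03,0.195],"roll":-0.03}]}}

```text
time_s: 15.0
tcp_pos: [500.1, -14.2, 408.8]
tcp_rot: [2.265, 2.173, 0.003]
contact_force: [0.7, 0.5, -1.7]
width: 0.453
grip_force: 24.9
```

>>> {"fn": "carry_out", "kwargs": {"moves": [{"dp":[-0.003,0.04,0.003],"roll":-0.03},{"dp":[-0.006,0.085,0.005],"roll":-0.06},{"dp":[-0.009,0.13,0.005],"roll":-0.09},{"dp":[-0.012,0.175,0.005],"roll":-0.12},{"dp":[-0.015,0.215,0.005],"roll":-0.14}]}}

```text
time_s: 15.5
tcp_pos: [484.2, 203.8, 411.4]
tcp_rot: [2.41, 2.014, 0.002]
contact_force: [0.5, 0.2, -0.8]
width: 0.455
grip_force: 24.9
```

>>> {"fn": "carry_out", "kwargs": {"moves": [{"dp":[-0.003,0.044,0],"roll":0},{"dp":[-0.006,0.088,0],"roll":0},{"dp":[-0.01,0.13,0],"roll":0},{"dp":[-0.012,0.158,0],"roll":0},{"dp":[-0.012,0.169,0],"roll":0}]}}

```text
time_s: 16.0
tcp_pos: [471.4, 373.7, 411.0]
tcp_rot: [-2.404, -2.019, -0.001]
contact_force: [-0.1, -0.5, -0.8]
width: 0.459
grip_force: 24.9
```

>>> {"fn": "carry_out", "kwargs": {"moves": [{"dp":[0,0,0],"roll":0},{"dp":[0,0,0],"roll":0},{"dp":[0,0,0],"roll":0}]}}

```text
time_s: 16.3
tcp_pos: [473.9, 368.7, 410.7]
tcp_rot: [2.412, 2.011, -0.001]
contact_force: [0.4, 0.4, -0.2]
width: 0.454
grip_force: 24.9
```

```bash
python3 -c "
from h import *
st();t=Cam(bot.capture('top'));cases(t)"
```

```text
t 16.3 tcp [473.9 368.7 410.7] grasp [473.9 368.4 239.7] yaw -10.4 z [ 0.    -0.001 -1.   ] w 0.454 F 24.9 cf [ 0.4  0.4 -0.2] j [-0.27  0.45 -0.6   1.69  0.28  1.08 -1.13]
([563.1, -87.7], [39.0, 42.0], np.float32(29.9))
```

>>> {"fn": "carry_out", "kwargs": {"moves": [{"dp":[0,0.001,-0.015],"roll":0},{"dp":[0,0.001,-0.03],"roll":0},{"dp":[0,0.001,-0.039],"roll":0},{"dp":[0,0.001,-0.043],"roll":0},{"dp":[0,0.001,-0.043],"roll":0}]}}

```text
time_s: 16.85
tcp_pos: [472.9, 371.6, 366.6]
tcp_rot: [-2.41, -2.015, 0.003]
contact_force: [0.8, -0.8, 0.0]
width: 0.451
grip_force: 24.9
```

>>> {"fn": "carry_out", "kwargs": {"moves": [{"dp":[0,0,0],"roll":0},{"dp":[0,0,0],"roll":0},{"dp":[0,0,0],"roll":0},{"dp":[0,0,0],"roll":0},{"dp":[0,0,0],"roll":0}], "claw": 0.68}}

```text
time_s: 17.35
tcp_pos: [473.0, 371.7, 367.9]
tcp_rot: [2.41, 2.015, 0.001]
contact_force: [-0.6, -0.6, -1.0]
width: 0.68
grip_force: 0.0
```

>>> {"fn": "carry_out", "kwargs": {"moves": [{"dp":[0,0,0.005],"roll":0},{"dp":[0,0,0.02],"roll":0},{"dp":[0,0,0.04],"roll":0},{"dp":[0,0,0.06],"roll":0},{"dp":[0,0,0.075],"roll":0}]}}

```text
time_s: 17.85
tcp_pos: [473.0, 372.0, 445.3]
tcp_rot: [2.41, 2.015, 0.004]
contact_force: [-0.1, 0.9, 0.4]
width: 0.681
grip_force: 0.0
```

```bash
python3 -c "
from h import *
st();t=Cam(bot.capture('top'));cases(t)
w=Cam(bot.capture('wrist'))
# dark blob on the tray near its load spot?
for y in (20,45,70):
  o=np.array([466,326])+y*np.array([.177,.984]);u,v=w.px([*o,165]).astype(int);print(y,u,v,w.img[v,u] if 0<=v<480 else None)"
```

```text
t 17.85 tcp [473.  372.  445.3] grasp [473.3 372.2 274.3] yaw -10.2 z [ 0.002  0.002 -1.   ] w 0.681 F 0.0 cf [-0.1  0.9  0.4] j [-0.26  0.42 -0.61  1.65  0.26  1.14 -1.12]
([563.6, -87.4], [40.0, 42.0], np.float32(29.9))
20 317 278 [163 155 153]
45 317 247 [168 158 158]
70 317 213 [100  94  94]
```

>>> {"fn": "carry_out", "kwargs": {"moves": [{"dp":[0.005,-0.025,0],"roll":0.05},{"dp":[0.014,-0.068,0],"roll":0.12},{"dp":[0.023,-0.112,0],"roll":0.19},{"dp":[0.032,-0.156,0],"roll":0.26},{"dp":[0.041,-0.2,0],"roll":0.33}]}}

```text
time_s: 18.45
tcp_pos: [513.9, 169.8, 442.1]
tcp_rot: [-2.042, -2.387, 0.001]
contact_force: [1.2, 0.4, 0.6]
width: 0.682
grip_force: 0.0
```

>>> {"fn": "carry_out", "kwargs": {"moves": [{"dp":[0.009,-0.044,0],"roll":0.07},{"dp":[0.018,-0.088,-0.01],"roll":0.14},{"dp":[0.027,-0.132,-0.03],"roll":0.21},{"dp":[0.036,-0.176,-0.055],"roll":0.28},{"dp":[0.044,-0.215,-0.08],"roll":0.354}]}}

```text
time_s: 18.95
tcp_pos: [557.9, -45.6, 361.7]
tcp_rot: [1.591, 2.708, -0.001]
contact_force: [0.7, 0.5, 0.4]
width: 0.68
grip_force: 0.0
```

>>> {"fn": "carry_out", "kwargs": {"moves": [{"dp":[0.004,-0.03,-0.03],"roll":0},{"dp":[0.006,-0.044,-0.07],"roll":0},{"dp":[0.006,-0.044,-0.105],"roll":0},{"dp":[0.006,-0.044,-0.11],"roll":0},{"dp":[0.006,-0.044,-0.11],"roll":0}]}}

```text
time_s: 19.45
tcp_pos: [563.7, -86.7, 251.9]
tcp_rot: [-1.592, -2.705, 0.0]
contact_force: [0.1, 0.3, 0.2]
width: 0.679
grip_force: 0.0
```

```bash
python3 -c "
from h import *
st();cases(Cam(bot.capture('top')));cases(Cam(bot.capture('wrist')))"
```

```text
t 19.45 tcp [563.7 -86.7 251.9] grasp [563.3 -86.6  80.9] yaw 29.0 z [-0.002  0.001 -1.   ] w 0.679 F 0.0 cf [0.1 0.3 0.2] j [ 0.48  0.6  -0.5   1.88  0.4   0.76  0.26]
([576.5, -73.1], [90.0, 30.0], np.float32(26.8))
([543.1, -210.2], [172.0, 45.0], np.float32(25.3))
([594.3, -216.5], [56.0, 9.0], np.float32(30.1))
([601.8, -75.2], [9.0, 27.0], np.float32(28.9))
([532.2, -174.7], [174.0, 101.0], np.float32(-38.4))
([560.4, -84.2], [41.0, 48.0], np.float32(29.1))
```

>>> {"fn": "carry_out", "kwargs": {"moves": [{"dp":[0,-0.001,-0.022],"roll":0},{"dp":[0,-0.001,-0.042],"roll":0},{"dp":[0,-0.001,-0.042],"roll":0}]}}

```text
time_s: 19.85
tcp_pos: [563.8, -88.0, 210.7]
tcp_rot: [-1.593, -2.707, 0.001]
contact_force: [-0.4, -0.6, -0.3]
width: 0.682
grip_force: 0.0
```

>>> {"fn": "carry_out", "kwargs": {"moves": [{"dp":[0,0,0],"roll":0},{"dp":[0,0,0],"roll":0},{"dp":[0,0,0],"roll":0},{"dp":[0,0,0],"roll":0}], "claw": 0.2}}

```text
time_s: 20.25
tcp_pos: [564.6, -88.2, 212.2]
tcp_rot: [1.594, 2.705, 0.001]
contact_force: [-0.0, 0.8, 6.9]
width: 0.456
grip_force: 25.0
```

```bash
python3 -c "
from h import *
st()"
```

```text
t 20.25 tcp [564.6 -88.2 212.2] grasp [565.  -88.3  41.2] yaw 29.0 z [ 0.002 -0.001 -1.   ] w 0.456 F 25.0 cf [-0.   0.8  6.9] j [ 0.45  0.66 -0.46  1.89  0.45  0.69  0.23]
```

>>> {"fn": "carry_out", "kwargs": {"moves": [{"dp":[0,0,0.025],"roll":0},{"dp":[0,0,0.07],"roll":0},{"dp":[0,0.005,0.115],"roll":0},{"dp":[-0.003,0.018,0.16],"roll":-0.02},{"dp":[-0.008,0.04,0.195],"roll":-0.06}]}}

```text
time_s: 20.75
tcp_pos: [556.1, -49.2, 408.6]
tcp_rot: [1.679, 2.652, 0.001]
contact_force: [0.7, -0.2, -1.4]
width: 0.458
grip_force: 25.0
```

>>> {"fn": "carry_out", "kwargs": {"moves": [{"dp":[-0.009,0.043,0.003],"roll":-0.07},{"dp":[-0.018,0.087,0.005],"roll":-0.14},{"dp":[-0.027,0.131,0.005],"roll":-0.21},{"dp":[-0.036,0.175,0.005],"roll":-0.28},{"dp":[-0.043,0.215,0.005],"roll":-0.35}]}}

```text
time_s: 21.25
tcp_pos: [511.9, 168.7, 411.2]
tcp_rot: [2.114, 2.323, 0.001]
contact_force: [0.3, 0.1, -0.9]
width: 0.459
grip_force: 25.0
```

>>> {"fn": "carry_out", "kwargs": {"moves": [{"dp":[-0.009,0.044,0],"roll":-0.07},{"dp":[-0.018,0.088,0],"roll":-0.14},{"dp":[-0.026,0.13,0],"roll":-0.21},{"dp":[-0.034,0.17,0],"roll":-0.25},{"dp":[-0.038,0.19,0],"roll":-0.274}]}}

```text
time_s: 21.75
tcp_pos: [472.8, 360.4, 411.1]
tcp_rot: [-2.405, -2.018, -0.002]
contact_force: [0.5, 0.1, -0.0]
width: 0.452
grip_force: 25.0
```

>>> {"fn": "carry_out", "kwargs": {"moves": [{"dp":[-0.002,0.013,0],"roll":0},{"dp":[-0.002,0.014,0],"roll":0},{"dp":[-0.002,0.014,0],"roll":0},{"dp":[-0.002,0.014,0],"roll":0}]}}

```text
time_s: 22.15
tcp_pos: [473.9, 369.0, 410.6]
tcp_rot: [2.412, 2.012, -0.001]
contact_force: [0.7, -0.3, -1.6]
width: 0.453
grip_force: 25.0
```

```bash
python3 -c "
from h import *
st();t=Cam(bot.capture('top'));cases(t)"
```

```text
t 22.15 tcp [473.9 369.  410.6] grasp [473.9 368.8 239.6] yaw -10.3 z [ 0.    -0.001 -1.   ] w 0.453 F 25.0 cf [ 0.7 -0.3 -1.6] j [-0.27  0.45 -0.59  1.69  0.28  1.08 -1.13]
```

>>> {"fn": "carry_out", "kwargs": {"moves": [{"dp":[0,0.001,-0.015],"roll":0},{"dp":[0,0.001,-0.03],"roll":0},{"dp":[0,0.001,-0.039],"roll":0},{"dp":[0,0.001,-0.043],"roll":0},{"dp":[0,0.001,-0.043],"roll":0}]}}

```text
time_s: 22.7
tcp_pos: [472.8, 371.6, 366.6]
tcp_rot: [-2.41, -2.015, 0.003]
contact_force: [-0.1, 1.3, -0.4]
width: 0.457
grip_force: 25.0
```

>>> {"fn": "carry_out", "kwargs": {"moves": [{"dp":[0,0,0],"roll":0},{"dp":[0,0,0],"roll":0},{"dp":[0,0,0],"roll":0},{"dp":[0,0,0],"roll":0},{"dp":[0,0,0],"roll":0}], "claw": 0.68}}

```text
time_s: 23.2
tcp_pos: [473.0, 371.7, 368.0]
tcp_rot: [2.41, 2.015, 0.001]
contact_force: [-0.6, -0.2, -0.1]
width: 0.68
grip_force: 0.0
```

>>> {"fn": "carry_out", "kwargs": {"moves": [{"dp":[0,0,0.005],"roll":0},{"dp":[0,0,0.02],"roll":0},{"dp":[0,0,0.04],"roll":0},{"dp":[0,0,0.06],"roll":0},{"dp":[0,0,0.075],"roll":0}]}}

```text
time_s: 23.7
tcp_pos: [473.0, 372.0, 445.3]
tcp_rot: [2.41, 2.015, 0.004]
contact_force: [-0.3, 0.2, 0.0]
width: 0.679
grip_force: 0.0
```

>>> {"fn": "carry_out", "kwargs": {"moves": [{"dp":[0,-0.025,0],"roll":0},{"dp":[0,-0.07,0],"roll":0},{"dp":[0,-0.115,0],"roll":0},{"dp":[0,-0.16,0],"roll":0},{"dp":[0,-0.2,0],"roll":0}]}}

```text
time_s: 24.2
tcp_pos: [472.8, 169.6, 443.5]
tcp_rot: [2.41, 2.014, 0.001]
contact_force: [-0.0, 0.3, -0.2]
width: 0.683
grip_force: 0.0
```

>>> {"fn": "carry_out", "kwargs": {"moves": [{"dp":[0,-0.045,0],"roll":-0.12},{"dp":[0,-0.09,0],"roll":-0.24},{"dp":[0,-0.135,0],"roll":-0.36},{"dp":[0,-0.18,0],"roll":-0.48},{"dp":[0,-0.22,0],"roll":-0.6}]}}

```text
time_s: 24.7
tcp_pos: [472.6, -50.4, 443.8]
tcp_rot: [2.9, 1.204, 0.002]
contact_force: [1.0, 0.8, 0.3]
width: 0.679
grip_force: 0.0
```

```bash
python3 -c "
from h import *
st();t=Cam(bot.capture('top'));s=Cam(bot.capture('scene'));cases(t)
save('c5',np.hstack([crop(t.img,0,300,190,340,1.33),crop(s.img,350,550,130,280,2)[:200*3//2]] ) if 0 else np.vstack([crop(t.img,15,275,205,335,2),crop(s.img,340,600,140,270,2)]))"
```

```text
t 24.7 tcp [472.6 -50.4 443.8] grasp [472.9 -50.5 272.8] yaw -44.9 z [ 0.002 -0.001 -1.   ] w 0.679 F 0.0 cf [1.  0.8 0.3] j [ 0.37  0.15 -0.36  1.95  0.06  1.04 -0.81]
([503.1, -140.4], [119.0, 133.0], np.float32(31.9))
```

View pics/c5.png

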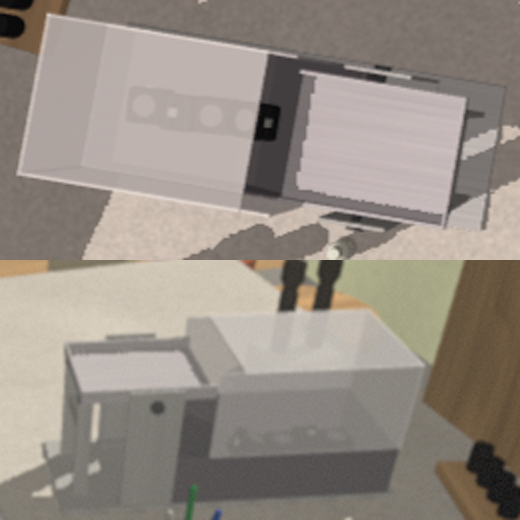

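>>> {"fn": "carry_out", "kwargs": {"moves": [{"dp":[0,-0.04,0],"roll":-0.12},{"dp":[0,-0.085,0],"roll":-0.24},{"dp":[0,-0.13,0],"roll":-0.36},{"dp":[0,-0.175,-0.01],"roll":-0.48},{"dp":[0,-0.215,-0.02],"roll":-0.6}]}}

```text
time_s: 25.3
tcp_pos: [473.2, -264.6, 423.6]
tcp_rot: [3.127, 0.297, 0.003]
contact_force: [1.1, -0.5, 0.4]
width: 0.68
grip_force: 0.0
```

>>> {"fn": "carry_out", "kwargs": {"moves": [{"dp":[-0.002,-0.04,-0.01],"roll":-0.12},{"dp":[-0.003,-0.08,-0.02],"roll":-0.24},{"dp":[-0.004,-0.11,-0.02],"roll":-0.29},{"dp":[-0.004,-0.124,-0.02],"roll":-0.29},{"dp":[-0.004,-0.124,-0.02],"roll":-0.29}]}}

```text
time_s: 25.8
tcp_pos: [469.1, -388.2, 402.9]
tcp_rot: [3.138, -0.153, 0.001]
contact_force: [0.0, -0.1, 0.0]
width: 0.678
grip_force: 0.0
```

>>> {"fn": "carry_out", "kwargs": {"moves": [{"dp":[0,0,0],"roll":0},{"dp":[0,0,0],"roll":0},{"dp":[0,0,0],"roll":0}]}}

```text
time_s: 26.1
tcp_pos: [469.6, -385.7, 403.2]
tcp_rot: [-3.138, 0.148, -0.001]
contact_force: [0.1, -0.4, -0.2]
width: 0.684
grip_force: 0.0
```

```bash
python3 -c "
from h import *
st();w=Cam(bot.capture('wrist'));save('w6',crop(w.img,120,520,120,420,2));np.save('w6.npy',[*w.o,*R.from_matrix(w.R).as_rotvec(),w.f,w.cx,w.cy])
t=Cam(bot.capture('top'));cases(t)
X=t.on(15+267/2,205+123/2,40);d=X[:2]-[466,326];print('last case box y',d@[.177,.984],'x',d@[.984,-.177])"
```

```text
t 26.1 tcp [ 469.6 -385.7  403.2] grasp [ 469.7 -385.7  232.2] yaw -95.4 z [ 0.001  0.    -1.   ] w 0.684 F 0.0 cf [ 0.1 -0.4 -0.2] j [ 0.66  0.4  -0.04  1.71  0.02  1.03 -1.05]
last case box y 146.77456697334512 x -1.6175493143941304
```

View pics/w6.png

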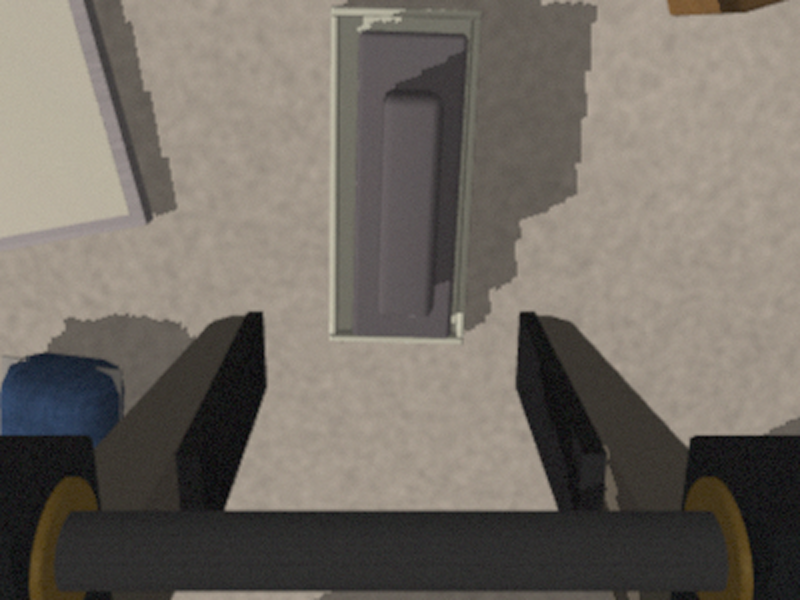

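```bash
python3 -c "
from h import *
w=Cam(bot.capture('wrist'));s=Cam(bot.capture('scene'))
W=lambda u,v:(120+u/2-.25,120+v/2-.25);S=lambda u,v:(110+u/3-.33,230+v/3-.33)
def q(n,pts,z):
    P=np.array([w.on(*W(*p),z)[:2] for p in pts]);L=[np.linalg.norm(P[i]-P[(i+1)%4]).round() for i in range(4)]
    d=P[0]+P[1]-P[2]-P[3];print(n,P.mean(0).round(1),L,'xdir',np.degrees(np.arctan2(d[1],d[0])).round(2))
q('dock',[(332,10),(480,12),(462,340),(331,337)],14)
q('plate',[(360,33),(467,35),(450,335),(354,335)],34)
q('rib',[(386,95),(440,95),(432,316),(379,314)],71)
q('panel far end',[(147,217),(147,217),(0,240),(0,240)],12)
print(tri([w,s],[W(412,95),S(75,152)]),tri([w,s],[W(406,314),S(92,88)]))
"
```

```text
dock [ 467.9 -390.7] [np.float64(70.0), np.float64(168.0), np.float64(70.0), np.float64(167.0)] xdir -6.88
plate [ 467.7 -393.5] [np.float64(48.0), np.float64(146.0), np.float64(49.0), np.float64(147.0)] xdir -7.26
rib [ 468.5 -393.5] [np.float64(22.0), np.float64(98.0), np.float64(24.0), np.float64(97.0)] xdir -6.98
panel far end [ 460.6 -220.1] [np.float64(0.0), np.float64(78.0), np.float64(0.0), np.float64(78.0)] xdir -86.42
(array([ 516.03905219, -395.92919936,   69.54968053]), [[-3.7, 1.2], [-1.4, 0.4]]) (array([ 416.3768959 , -387.22330705,   60.60015897]), [[-0.5, 0.2], [-0.2, 0.1]])
```

>>> {"fn": "carry_out", "kwargs": {"moves": [{"dp":[-0.001,-0.003,-0.03],"roll":-0.028},{"dp":[-0.001,-0.006,-0.075],"roll":-0.028},{"dp":[-0.001,-0.008,-0.12],"roll":-0.028},{"dp":[-0.001,-0.008,-0.155],"roll":-0.028},{"dp":[-0.001,-0.008,-0.172],"roll":-0.028}]}}

```text
time_s: 26.8
tcp_pos: [466.9, -394.4, 227.1]
tcp_rot: [-3.133, 0.196, 0.007]
contact_force: [-1.1, 1.1, 0.5]
width: 0.679
grip_force: 0.0
```

>>> {"fn": "carry_out", "kwargs": {"moves": [{"dp":[0,0,0],"roll":0},{"dp":[0,0,0],"roll":0},{"dp":[0,0,0],"roll":0}]}}

```text
time_s: 27.1
tcp_pos: [468.6, -395.7, 232.3]
tcp_rot: [3.134, -0.196, 0.004]
contact_force: [-0.6, 0.1, 1.0]
width: 0.68
grip_force: 0.0
```

```bash
python3 -c "
from h import *
st()"
```

```text
t 27.1 tcp [ 468.6 -395.7  232.3] grasp [ 469.  -396.    61.3] yaw -97.2 z [ 0.002 -0.002 -1.   ] w 0.68 F 0.0 cf [-0.6  0.1  1. ] j [ 0.66  0.62 -0.02  1.81  0.02  0.71 -1.07]
```

>>> {"fn": "carry_out", "kwargs": {"moves": [{"dp":[0,0.002,-0.003],"roll":0},{"dp":[0,0.002,-0.003],"roll":0}]}}

```text
time_s: 27.3
tcp_pos: [468.2, -393.1, 228.5]
tcp_rot: [3.135, -0.196, 0.002]
contact_force: [-0.7, -0.5, -0.4]
width: 0.681
grip_force: 0.0
```

>>> {"fn": "carry_out", "kwargs": {"moves": [{"dp":[0,0,0],"roll":0},{"dp":[0,0,0],"roll":0},{"dp":[0,0,0],"roll":0},{"dp":[0,0,0],"roll":0},{"dp":[0,0,0],"roll":0}], "claw": 0.05, "newtons": 45}}

```text
time_s: 27.8
tcp_pos: [467.9, -393.4, 227.7]
tcp_rot: [3.135, -0.197, -0.0]
contact_force: [-0.4, 0.1, 1.2]
width: 0.278
grip_force: 45.0
```

```bash
python3 -c "
from h import *
st()"
```

```text
t 27.8 tcp [ 467.9 -393.4  227.7] grasp [ 467.9 -393.4   56.7] yaw -97.2 z [-0. -0. -1.] w 0.278 F 45.0 cf [-0.4  0.1  1.2] j [ 0.66  0.63 -0.02  1.81  0.02  0.7  -1.07]
```

>>> {"fn": "carry_out", "kwargs": {"moves": [{"dp":[0,0,0.015],"roll":0},{"dp":[0,0,0.045],"roll":0},{"dp":[0,0,0.07],"roll":0},{"dp":[0.005,0.01,0.085],"roll":0.01},{"dp":[0.015,0.035,0.085],"roll":0.04}]}}

```text
time_s: 28.3
tcp_pos: [482.8, -360.2, 315.9]
tcp_rot: [3.134, -0.139, 0.006]
contact_force: [0.7, 0.2, -1.4]
width: 0.278
grip_force: 45.0
```

>>> {"fn": "carry_out", "kwargs": {"moves": [{"dp":[0.014,0.035,0],"roll":0.04},{"dp":[0.029,0.072,0],"roll":0.08},{"dp":[0.044,0.11,0],"roll":0.12},{"dp":[0.055,0.14,0],"roll":0.16},{"dp":[0.06,0.154,0],"roll":0.183}]}}

```text
time_s: 28.8
tcp_pos: [544.1, -199.8, 313.0]
tcp_rot: [-3.135, -0.164, -0.001]
contact_force: [0.4, 0.7, -1.4]
width: 0.278
grip_force: 45.0
```

>>> {"fn": "carry_out", "kwargs": {"moves": [{"dp":[0,0,-0.02],"roll":0},{"dp":[0,0,-0.04],"roll":0},{"dp":[0,0,-0.055],"roll":0},{"dp":[0,0,-0.06],"roll":0},{"dp":[0,0,-0.06],"roll":0}]}}

```text
time_s: 29.3
tcp_pos: [542.6, -204.7, 252.0]
tcp_rot: [-3.138, -0.152, 0.003]
contact_force: [-0.7, 0.1, -1.1]
width: 0.279
grip_force: 45.0
```

```bash
python3 -c "
from h import *
st();w=Cam(bot.capture('wrist'));t=Cam(bot.capture('top'));save('w7',np.hstack([cv2.resize(w.img,(400,300)),crop(t.img,290,490,180,330,2)]))"
```

```text
t 29.3 tcp [ 542.6 -204.7  252. ] grasp [ 542.4 -204.6   81. ] yaw -84.4 z [-0.002  0.    -1.   ] w 0.279 F 45.0 cf [-0.7  0.1 -1.1] j [ 0.39  0.55 -0.11  1.88  0.09  0.72 -1.25]
```

View pics/w7.png

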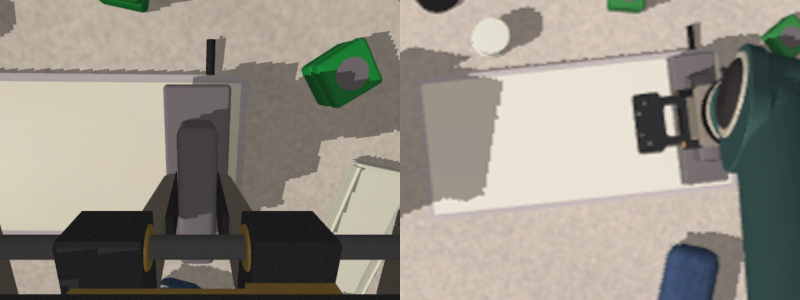

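>>> {"fn": "carry_out", "kwargs": {"moves": [{"dp":[0,0,-0.006],"roll":0},{"dp":[0,0,-0.011],"roll":0},{"dp":[0,0,-0.015],"roll":0},{"dp":[0,0,-0.018],"roll":0},{"dp":[0,0,-0.018],"roll":0}]}}

```text
time_s: 29.9
tcp_pos: [542.9, -204.3, 234.5]
tcp_rot: [-3.138, -0.154, 0.001]
contact_force: [-1.5, 0.0, 2.6]
width: 0.277
grip_force: 45.0
```

>>> {"fn": "carry_out", "kwargs": {"moves": [{"dp":[0,0,0],"roll":0},{"dp":[0,0,0],"roll":0}]}}

```text
time_s: 30.1
tcp_pos: [542.9, -204.3, 234.9]
tcp_rot: [-3.138, -0.154, 0.0]
contact_force: [-1.9, 0.2, 1.6]
width: 0.278
grip_force: 45.0
```

>>> {"fn": "carry_out", "kwargs": {"moves": [{"dp":[0,0,-0.002],"roll":0},{"dp":[0,0,-0.0035],"roll":0},{"dp":[0,0,-0.0035],"roll":0},{"dp":[0,0,-0.0035],"roll":0}]}}

```text
time_s: 30.5
tcp_pos: [543.0, -204.3, 231.4]
tcp_rot: [3.138, 0.153, 0.0]
contact_force: [-1.2, -0.0, 4.9]
width: 0.281
grip_force: 45.0
```

```bash
python3 -c "
from h import *
st()"
```

```text
t 30.5 tcp [ 543.  -204.3  231.4] grasp [ 543.1 -204.3   60.4] yaw -84.4 z [ 0. -0. -1.] w 0.281 F 45.0 cf [-1.2 -0.   4.9] j [ 0.38  0.59 -0.1   1.88  0.09  0.68 -1.25]
```

>>> {"fn": "carry_out", "kwargs": {"moves": [{"dp":[-0.0005,0.005,0],"roll":0},{"dp":[-0.0015,0.015,0],"roll":0},{"dp":[-0.0025,0.025,0],"roll":0},{"dp":[-0.0035,0.035,0],"roll":0},{"dp":[-0.0045,0.045,0],"roll":0}]}}

```text
time_s: 31.0
tcp_pos: [538.6, -158.3, 231.4]
tcp_rot: [3.137, 0.154, 0.001]
contact_force: [-0.2, -2.5, 3.9]
width: 0.277
grip_force: 45.0
```

>>> {"fn": "carry_out", "kwargs": {"moves": [{"dp":[-0.001,0.01,0],"roll":0},{"dp":[-0.002,0.02,0],"roll":0},{"dp":[-0.003,0.03,0],"roll":0},{"dp":[-0.004,0.04,0],"roll":0},{"dp":[-0.005,0.05,0],"roll":0}]}}

```text
time_s: 31.5
tcp_pos: [533.4, -108.5, 231.2]
tcp_rot: [3.138, 0.154, -0.0]
contact_force: [-0.5, -3.3, 5.4]
width: 0.278
grip_force: 45.0
```

>>> {"fn": "carry_out", "kwargs": {"moves": [{"dp":[-0.001,0.01,0],"roll":0},{"dp":[-0.002,0.02,0],"roll":0},{"dp":[-0.003,0.03,0],"roll":0},{"dp":[-0.004,0.04,0],"roll":0},{"dp":[-0.005,0.05,0],"roll":0}]}}

```text
time_s: 32.0
tcp_pos: [528.2, -58.5, 231.1]
tcp_rot: [3.138, 0.154, -0.001]
contact_force: [0.2, -4.7, 5.4]
width: 0.279
grip_force: 45.0
```

>>> {"fn": "carry_out", "kwargs": {"moves": [{"dp":[-0.001,0.01,0],"roll":0},{"dp":[-0.002,0.02,0],"roll":0},{"dp":[-0.003,0.03,0],"roll":0},{"dp":[-0.004,0.04,0],"roll":0},{"dp":[-0.005,0.05,0],"roll":0}]}}

```text
time_s: 32.5
tcp_pos: [523.0, -8.6, 231.1]
tcp_rot: [3.138, 0.154, -0.001]
contact_force: [0.3, -3.6, 5.3]
width: 0.281
grip_force: 45.0
```

>>> {"fn": "carry_out", "kwargs": {"moves": [{"dp":[-0.001,0.01,0],"roll":0},{"dp":[-0.002,0.02,0],"roll":0},{"dp":[-0.003,0.03,0],"roll":0},{"dp":[-0.004,0.04,0],"roll":0},{"dp":[-0.005,0.05,0],"roll":0}]}}

```text
time_s: 33.0
tcp_pos: [517.9, 41.4, 231.0]
tcp_rot: [3.138, 0.154, -0.002]
contact_force: [-0.1, -3.4, 6.1]
width: 0.283
grip_force: 45.0
```

```bash
python3 -c "
from h import *
g,y=st();d=g[:2]-PC;print('panel y',d@[np.cos(PA),np.sin(PA)],'x',d@[np.sin(PA),-np.cos(PA)])"
```

```text
t 33.0 tcp [517.9  41.4 231. ] grasp [517.7  41.3  60. ] yaw -84.4 z [-0.001 -0.    -1.   ] w 0.283 F 45.0 cf [-0.1 -3.4  6.1] j [-0.05  0.51 -0.12  2.03  0.1   0.61 -1.71]
panel y 111.30364960598138 x -1.655507173667385
```

>>> {"fn": "carry_out", "kwargs": {"moves": [{"dp":[-0.001,0.01,0],"roll":0},{"dp":[-0.002,0.017,0],"roll":0},{"dp":[-0.002,0.02,0],"roll":0},{"dp":[-0.002,0.02,0],"roll":0},{"dp":[-0.002,0.02,0],"roll":0}]}}

```text
time_s: 33.5
tcp_pos: [515.7, 62.0, 231.0]
tcp_rot: [-3.137, -0.155, 0.002]
contact_force: [-0.1, -0.4, 5.4]
width: 0.282
grip_force: 45.0
```

>>> {"fn": "carry_out", "kwargs": {"moves": [{"dp":[0,0,0.01],"roll":0},{"dp":[0,0,0.03],"roll":0},{"dp":[0,0,0.06],"roll":0},{"dp":[0,0,0.08],"roll":0},{"dp":[0,-0.02,0.085],"roll":0}]}}

```text
time_s: 34.0
tcp_pos: [516.1, 44.2, 318.2]
tcp_rot: [-3.135, -0.162, -0.003]
contact_force: [-0.1, 0.2, -0.9]
width: 0.281
grip_force: 45.0
```

>>> {"fn": "carry_out", "kwargs": {"moves": [{"dp":[-0.004,-0.04,0],"roll":-0.02},{"dp":[-0.009,-0.083,0],"roll":-0.04},{"dp":[-0.014,-0.127,0],"roll":-0.06},{"dp":[-0.019,-0.172,0],"roll":-0.08},{"dp":[-0.024,-0.215,0],"roll":-0.1}]}}

```text
time_s: 34.5
tcp_pos: [491.3, -174.8, 315.7]
tcp_rot: [-3.14, 0.004, 0.004]
contact_force: [0.2, 0.3, -2.1]
width: 0.277
grip_force: 45.0
```

>>> {"fn": "carry_out", "kwargs": {"moves": [{"dp":[-0.004,-0.04,0],"roll":-0.03},{"dp":[-0.009,-0.083,0],"roll":-0.06},{"dp":[-0.014,-0.127,0],"roll":-0.09},{"dp":[-0.019,-0.165,0],"roll":-0.12},{"dp":[-0.023,-0.2,0],"roll":-0.123}]}}

```text
time_s: 35.0
tcp_pos: [468.7, -374.8, 315.4]
tcp_rot: [-3.133, 0.198, 0.003]
contact_force: [0.9, -0.6, -1.0]
width: 0.281
grip_force: 45.0
```

>>> {"fn": "carry_out", "kwargs": {"moves": [{"dp":[0,-0.01,0],"roll":0},{"dp":[0,-0.018,0],"roll":0},{"dp":[0,-0.018,0],"roll":0},{"dp":[0,-0.018,0],"roll":0},{"dp":[0,-0.018,0],"roll":0}]}}

```text
time_s: 35.5
tcp_pos: [470.1, -390.6, 316.1]
tcp_rot: [-3.134, 0.193, 0.0]
contact_force: [0.2, 0.0, -1.5]
width: 0.281
grip_force: 45.0
```

```bash
python3 -c "
from h import *
st()"
```

```text
t 35.5 tcp [ 470.1 -390.6  316.1] grasp [ 470.1 -390.4  145.1] yaw -97.0 z [-0.     0.001 -1.   ] w 0.281 F 45.0 cf [ 0.2  0.  -1.5] j [ 0.6   0.5   0.05  1.78 -0.03  0.87 -1.03]
```

>>> {"fn": "carry_out", "kwargs": {"moves": [{"dp":[-0.002,-0.001,-0.02],"roll":-0.003},{"dp":[-0.002,-0.001,-0.04],"roll":-0.003},{"dp":[-0.002,-0.001,-0.055],"roll":-0.003},{"dp":[-0.002,-0.001,-0.06],"roll":-0.003},{"dp":[-0.002,-0.001,-0.06],"roll":-0.003}]}}

```text
time_s: 36.0
tcp_pos: [467.6, -392.8, 255.6]
tcp_rot: [-3.134, 0.2, 0.002]
contact_force: [0.5, -0.5, -1.6]
width: 0.279
grip_force: 45.0
```

```bash
python3 -c "
from h import *
st();w=Cam(bot.capture('wrist'));save('w8',crop(w.img,120,520,120,420,2))"
```

```text
t 36.0 tcp [ 467.6 -392.8  255.6] grasp [ 467.4 -392.6   84.6] yaw -97.3 z [-0.001  0.001 -1.   ] w 0.279 F 45.0 cf [ 0.5 -0.5 -1.6] j [ 0.61  0.58  0.04  1.81 -0.04  0.75 -1.02]
```

View pics/w8.png

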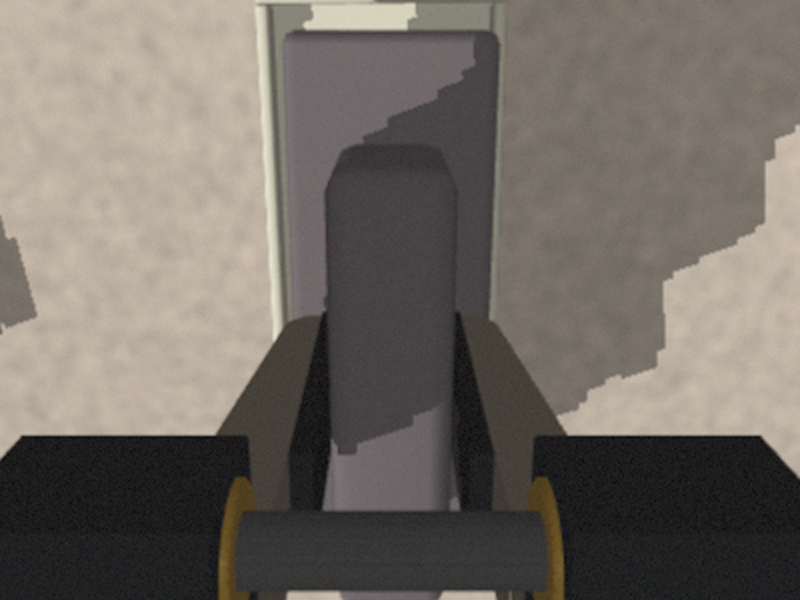

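>>> {"fn": "carry_out", "kwargs": {"moves": [{"dp":[0.0005,0.003,-0.008],"roll":0},{"dp":[0.0005,0.003,-0.016],"roll":0},{"dp":[0.0005,0.003,-0.023],"roll":0},{"dp":[0.0005,0.003,-0.027],"roll":0},{"dp":[0.0005,0.003,-0.027],"roll":0}]}}

```text
time_s: 36.55
tcp_pos: [467.7, -390.2, 228.3]
tcp_rot: [-3.134, 0.201, 0.002]
contact_force: [-0.3, -0.2, -2.5]
width: 0.277
grip_force: 45.0
```

>>> {"fn": "carry_out", "kwargs": {"moves": [{"dp":[0,0,0],"roll":0},{"dp":[0,0,0],"roll":0}]}}

```text
time_s: 36.75
tcp_pos: [468.1, -390.5, 229.5]
tcp_rot: [3.135, -0.201, 0.001]
contact_force: [-1.0, 0.0, -0.5]
width: 0.282
grip_force: 45.0
```

Release and retreat.

>>> {"fn": "carry_out", "kwargs": {"moves": [{"dp":[0,0,-0.001],"roll":0},{"dp":[0,0,-0.001],"roll":0}]}}

```text
time_s: 36.95
tcp_pos: [468.0, -390.3, 228.3]
tcp_rot: [3.135, -0.201, 0.0]
contact_force: [0.3, 0.2, -1.5]
width: 0.28
grip_force: 45.0
```

>>> {"fn": "carry_out", "kwargs": {"moves": [{"dp":[0,0,0],"roll":0},{"dp":[0,0,0],"roll":0},{"dp":[0,0,0],"roll":0},{"dp":[0,0,0],"roll":0},{"dp":[0,0,0],"roll":0}], "claw": 0.6}}

```text
time_s: 37.45
tcp_pos: [468.0, -390.3, 228.3]
tcp_rot: [3.135, -0.201, 0.0]
contact_force: [-0.5, -0.0, -0.1]
width: 0.6
grip_force: 0.0
```

>>> {"fn": "carry_out", "kwargs": {"moves": [{"dp":[0,0,0.015],"roll":0},{"dp":[0,0,0.05],"roll":0},{"dp":[0,0,0.095],"roll":0},{"dp":[0,0,0.14],"roll":0},{"dp":[0,0,0.175],"roll":0}]}}

```text
time_s: 37.95
tcp_pos: [468.0, -390.4, 407.5]
tcp_rot: [3.133, -0.201, 0.005]
contact_force: [0.2, 0.4, 0.0]
width: 0.598
grip_force: 0.0
```

>>> {"fn": "carry_out", "kwargs": {"moves": [{"dp":[0,0,0],"roll":0},{"dp":[0,0,0],"roll":0},{"dp":[0,0,0],"roll":0}]}}

```text
time_s: 38.25
tcp_pos: [467.6, -390.0, 402.5]
tcp_rot: [-3.134, 0.201, 0.002]
contact_force: [-0.3, -0.5, -0.2]
width: 0.6
grip_force: 0.0
```

```bash
python3 -c "
from h import *
st();w=Cam(bot.capture('wrist'));t=Cam(bot.capture('top'));save('w9',np.vstack([crop(w.img,120,520,100,340,1.5)[:, :600],crop(t.img,15,315,205,305,2)]))"
```

```text
t 38.25 tcp [ 467.6 -390.   402.5] grasp [ 467.3 -389.8  231.5] yaw -97.3 z [-0.001  0.001 -1.   ] w 0.6 F 0.0 cf [-0.3 -0.5 -0.2] j [ 0.6   0.4   0.06  1.71 -0.03  1.03 -1.04]
```

View pics/w9.png

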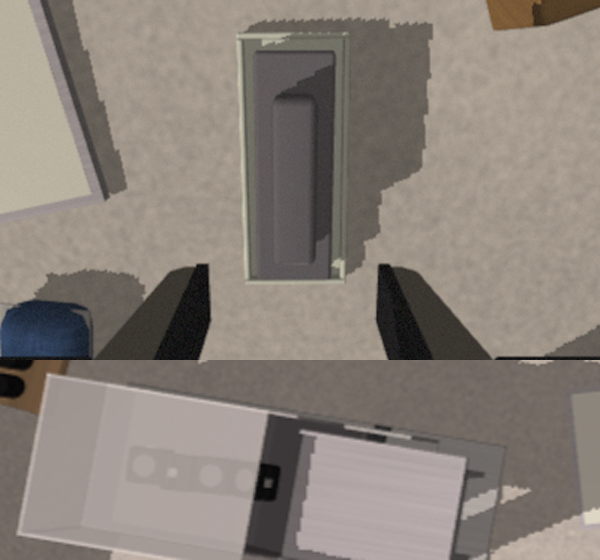

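The picture shows the wiping block flat and centred in its dock (block about 253–336 in columns, dock 240–350). The tray is level and all four cases are in the tote, around (200, 475).

```bash
python3 -c "
from bench import bot
print(bot.hand_in())"
```

```text
the job is handed in; nothing more can be done
None
```

The job is done and handed in at about 38 s. All four cases slid into the tote by the tip tray, the panel got one straight dry wipe at about 6 N, and the block lies flat in its dock; the hand-in returned no verdict, so these are my own readings and pictures.

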